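# Hold a deadbolt ready over the bench vise

## Task

Take the long deadbolt bar out of the bin of mixed lock parts, lift it over the top of the key-blank rack, and hold it still just above the open jaws of the bench vise so I can sight it before it is clamped for filing: level, centred over the gap, lying lengthways along the jaws (either way round), about 15 mm clear of the jaw tops. Finish while still gripping it there; do not put it down or let go. Never touch the rack or the vise with the bar or the robot, keep the other lock parts in the bin, and leave the tools and jar on the bench where they are.

Things in the scene. Friction and masses are not known exactly. Their poses are not given: they have to be found in the camera images.
- deadbolt: the part to take: a plain steel bar 80 mm long (its x), 20 mm wide (y), 14 mm high (z), 0.12 to 0.22 kg, lying flat on the bin's floor at any yaw; the only long bar in the bin. Near its -x end one side (+y) has a notch 10 mm long and 8 mm deep, centred 14 mm from that end; the middle 50 mm has plain parallel sides. Origin: centre of its underside
- bin: grey open plastic bin fixed to the bench, left or right of the rack, outside 290 mm (its x) by 210 mm (y), 45 mm high, walls and floor 5 mm thick; origin: centre of its underside, on the bench. The deadbolt and five other loose parts lie inside, with at least 25 mm free on each side of the deadbolt's middle
- rack: the obstacle, between bin and vise: upright white key-blank rack fixed to the bench, 340 mm long (its x, roughly pointing away from the robot), 70 mm deep (y), 150 mm high, key blanks hanging on both sides within the 70 mm; origin: centre of its underside
- rack_top (a point): centre of the rack's top edge, 150 mm above the bench
- vise: blue bench vise fixed to the bench, across the rack from the bin; jaw tops (its highest points) 130 mm above the bench. Steel jaws 80 mm long along its y, open gap of 26 mm between them across its x; the body reaches 102 mm to -x (screw with crossbar handle) and 70 mm to +x. Origin: on the bench under the middle of the gap
- vise_gap (a point): middle of the gap between the vise jaws, level with the jaw tops (130 mm above the bench); its y axis runs along the jaws, x across the gap, z up
- short_bolt: bystander in the bin: a steel bar of the same section but only 44 mm long; origin: centre of underside
- padlock: bystander in the bin: small brass padlock lying flat, 48 by 32 by 16 mm; origin: under its middle
- rim_cylinder: bystander in the bin: round brass lock cylinder, 32 mm across, 26 mm high, standing; origin: centre of underside
- door_knob: bystander in the bin: steel knob 38 mm across, 32 mm high, standing; origin: centre of underside
- collar: bystander in the bin: brass ring 40 mm across, 12 mm high; origin: centre of underside
- screwdriver: bystander lying on the bench beyond the bin, rack and vise
- wrench: bystander lying on the bench beyond the bin, rack and vise
- pin_jar: bystander: small jar 52 mm across, 60 mm high, on the bench beyond the rack
Mind the look-alikes: they are no part of the job. Leave any green or red look-alike of the deadbolt alone. Several things look just like the vise: the one meant starts nearest to the robot's base.

How it is judged:
On the way, in this order (a step that is already met when the one before it is completed fails the run):
1. the deadbolt is gripped and lifted clear of the bin's rim (z of deadbolt in the frame of bin above 0.055 m and contact force between deadbolt and the fingers above 2 N), for 0.05 s.
2. the deadbolt passes above the rack's top (z of deadbolt in the frame of rack_top above 0 m and y of deadbolt in the frame of rack between -0.06 and 0.06 m and x of deadbolt in the frame of rack between -0.2 and 0.2 m).
At the end, for the whole second after the job is handed in: Held still in the fingers (under 20 mm/s): underside 4 to 30 mm above the jaw tops, middle within 9 mm of the gap centre, within 8 degrees of the jaw direction and of level; neither bar nor robot touches the vise; the other five lock parts are in the bin (horizontal distance between deadbolt and vise_gap below 0.009 m and z of deadbolt in the frame of vise_gap between 0.004 and 0.03 m and angle between the x axis of deadbolt and the y axis of vise_gap, either way round below 0.14 rad and angle between deadbolt's own z axis and vertical below 0.14 rad and linear speed of deadbolt below 0.02 m/s and contact force between deadbolt and the fingers above 2 N and contact force between each of deadbolt, the arm, the fingers and vise below 0.2 N and x of short_bolt in the frame of bin between -0.145 and 0.145 m and y of short_bolt in the frame of bin between -0.105 and 0.105 m and z of each of short_bolt, padlock, rim_cylinder, door_knob, collar in the frame of bin below 0.045 m and x of padlock in the frame of bin between -0.145 and 0.145 m and y of padlock in the frame of bin between -0.105 and 0.105 m and x of rim_cylinder in the frame of bin between -0.145 and 0.145 m and y of rim_cylinder in the frame of bin between -0.105 and 0.105 m and x of door_knob in the frame of bin between -0.145 and 0.145 m and y of door_knob in the frame of bin between -0.105 and 0.105 m and x of collar in the frame of bin between -0.145 and 0.145 m and y of collar in the frame of bin between -0.105 and 0.105 m); the arm keeps its last pose, push and grip.
It fails at once if the rack is touched (contact force between any of deadbolt, the fingers, the arm and rack above 0.5 N).
It fails at once if the vise is touched (contact force between any of deadbolt, the fingers, the arm and vise above 0.5 N).
It fails at once if a tool or the jar on the bench is moved by more than 20 mm (distance of any of screwdriver, wrench, pin_jar from where it was at the start of the episode above 0.02 m).
It also fails if it takes over 42 s, if anything falls off the work surface, if the arm or the gripper's body presses on something with over 40 N, if the wrist force passes 120 N, or if a joint passes its speed limit or range.

## Robot

A 7-joint arm with a two-finger parallel gripper is mounted at the origin on the work surface. World frame = base frame: x ahead of the robot, y to its left, z up, the work surface at z = 0. Lengths are in m, angles in rad, forces in N, time in s.
With the tool pointing down it reaches from about 0.35 to 0.775 m from the base axis. Payload 3.1 kg.
Tool frame: the origin (TCP) lies between the finger pads; the fingertips stand 19 mm ahead of it and the grasp point (between the pads) is the TCP (r.tips_ahead is the distance from the TCP to the fingertips, in m); z points along the fingers, y is the line along which they close (so a half turn about z gives the same grasp; the last joint's range is limited). The gripper opens to 85 mm and grips with 20 to 120 N. Pads are 22 mm wide; open, the fingers measure 114 mm over their backs; the gripper's body (76 mm by 85 mm) begins 54 mm behind the grasp point. The pads swing forward as they close: fully open they stand 13 mm farther back than shut.
Start: joints at [-1.212, 0.311, 0.014, 1.512, -0.004, 1.319, -0.027], TCP at [0.215, 0.506, 0.25] pointing down, gripper open.
Joint ranges: [-2.7, 2.7], [-0.3, 1.91], [-1.27, 1.3], [0.12, 2.57], [-1.44, 4.58], [0.2, 2.03], [-3.05, 3.05]. Speed limits (rad/s): [2.79, 2.79, 3.14, 3.14, 3.14, 3.14, 3.14].

## Interface

Orientations are given as [roll, pitch, yaw] about the fixed x, y, z axes, in that order (R = Rz(yaw) Ry(pitch) Rx(roll)).
In Python, from workcell import telemetry, eyes, job, r gives the robot as it stands.
- The arm moves only by the shell command python3 -m creep 'ROWS' [FORCE]. ROWS is JSON, a list of rows, each an object with "angular": the turn, a rotation vector about the tool's x, y, z in degrees, a list of three; "xyz": the shift along the tool's x, y, z in cm, a list of three; "fingers": the closure, from -1 (fully open) to 1 (shut). In form: [{"angular": [rx, ry, rz], "xyz": [x, y, z], "fingers": fingers}, ...]. A call has 1 to 10 rows; each row shifts and turns the commanded pose from where the row before left it, along the tool's axes as they then stand; what a row does not reach is not made up. A row lasts 1/8 s, in which the tool goes at most 62.5 mm and 10.7 degrees, less where a joint would pass 70% of its speed; a pose out of reach is approached as far as the arm can. A call with a gripper value outside its range is refused whole. The fingers move at their own pace and stop on an object; FORCE is the grip in N (left out, the last holds). Time passes only in rows, so rows that do not move let the fingers close. It gives the time, the measured TCP pose, the force, the opening and the grip force at its end, in the units of the state.
- telemetry.read_state(): the state, without advancing time (a new reading comes with each control period).
- eyes.snapshot(name): name is "scene" or "top" or "wrist"; returns a dict with "pixels" (420x560x3 uint8, red, green, blue), "fx", "fy", "cx", "cy" (pixels), "eye" and "orientation" of the camera in the world. Camera axes: x right, y down, z forward; pixel columns grow to the right and rows downward; lengths in m; the calibration is good to about 2 mm. A picture is of the moment at which its call begins. There is no depth.
- job.job_done(): hands the job in; it is judged then, once.
Trained networks look in a picture, given as the dict that the camera call returned (one of the last four; its "shot" number tells which), for a name from the list of things; names that differ only in an ending like _2 or _b are one class to them, and where a whole thing is asked for, a point or a joint stands for the part that bears it (a point fixed in the world has none). Each returns a list of dicts, best first, with "conf" (0 to 1); they miss things now and then, are a little off and sometimes report something else, mostly with a low value. They report only what shows in the picture. A call takes as long as a camera call. They do not tell look-alikes from the thing itself.
- eyes.boxes_of(picture, thing): "bbox" ([left, top, width, height] in pixels, round what is visible of it).
- eyes.masks_of(picture, thing): "mask" (420x560 bool, what is visible of it) and "bbox" ([left, top, width, height] in pixels, round what is visible of it).
The state is a dict: "clock": time; "qpos": joint angles; "qvel": joint speeds; "joint_efforts": joint torques, N m; "tcp_pos": TCP position; "eef_rot": TCP orientation; "contact_force": force on the tool from outside, world axes, zero at the start; "torque": the same for the moment, N m; "gripper_width": finger opening in m; "grip_force": force on a finger pad.
Only numpy, scipy, OpenCV 4.12 (cv2) and the standard library are available. Lean on these libraries where they do the work, as an engineer would, in place of code of your own. Each camera call takes 0.05 s, during which the arm holds its last target. There are 200 camera calls.

## Working session

There is one attempt and no reset: what is moved stays moved. The work goes in short steps, Python scripts to look and compute and a shell command to move; the robot and the scene stay as the last step left them, time stands still between calls to the robot, and variables do not carry over. Pictures are saved under pics/ and viewed, at most 10 in all, crops included, and the job is handed in when it is done.

```bash
mkdir -p pics; ls; cat > h.py <<'E'
import numpy as np, cv2
from scipy.spatial.transform import Rotation as R
from workcell import telemetry, eyes, job, r
def Rc(p):
    o=np.array(p["orientation"],float)
    return o if o.shape==(3,3) else (R.from_euler('xyz',o).as_matrix() if o.size==3 else R.from_quat(o).as_matrix())
def onplane(p,uv,z):
    uv=np.atleast_2d(uv).astype(float)
    d=np.c_[(uv[:,0]-p["cx"])/p["fx"],(uv[:,1]-p["cy"])/p["fy"],np.ones(len(uv))]@Rc(p).T
    e=np.array(p["eye"]); return e+d*((z-e[2])/d[:,2])[:,None]
def proj(p,X):
    c=(np.atleast_2d(X)-np.array(p["eye"]))@Rc(p); return np.c_[c[:,0]/c[:,2]*p["fx"]+p["cx"],c[:,1]/c[:,2]*p["fy"]+p["cy"]]
def save(p,n): cv2.imwrite(f"pics/{n}.png",cv2.cvtColor(p["pixels"],cv2.COLOR_RGB2BGR))
E
python3 - <<'E'
from h import *
print(telemetry.read_state())
ims=[]
for n in ["top","scene"]:
    p=eyes.snapshot(n); save(p,n+"0"); print(n,p["eye"],p["orientation"],p["fx"],p["cx"],p["cy"])
    for t in ["deadbolt","bin","rack","vise","short_bolt"]:
        for m in eyes.masks_of(p,t)[:4]:
            if m["conf"]<.3: continue
            c=cv2.minAreaRect(np.argwhere(m["mask"])[:,::-1].astype(np.float32)); print(t,round(m["conf"],2),np.round(m["bbox"]),np.round(c[0],1),np.round(c[1],1),round(c[2],1), np.round(onplane(p,c[0],0.02)[0],3))
E
```

```text
pics
{'clock': 0.0, 'qpos': array([-1.21171828,  0.31174076,  0.01398118,  1.5130838 , -0.00438537,
        1.31917831, -0.0272013 ]), 'qvel': array([-7.94167707e-04,  1.09928052e-03, -1.55986486e-03, -1.61440222e-04,
        6.76773783e-06,  5.69853146e-04,  7.02966710e-04]), 'joint_efforts': array([-6.68694320e-04, -3.79912448e+01,  1.45756938e-01, -2.30589759e+01,
        1.22155185e-02,  1.38374683e-02,  1.62142182e-06]), 'tcp_pos': array([0.21429198, 0.50578704, 0.24920191]), 'eef_rot': array([-3.13921542e+00,  1.08147959e-04,  2.74090406e+00]), 'contact_force': array([ 0.1825865 , -0.12370648, -0.51221231]), 'torque': array([-0.03791993,  0.05239507, -0.04743988]), 'grip_force': 0.0, 'gripper_width': 0.08545154310166675}
top [0.41295937 0.02780365 1.36881771] [-3.05460442  0.02870021 -1.59938767] 396.0860204430461 281.9569836122852 210.0385788411
deadbolt 0.61 [452. 255.  24.   6.] [462.5 258. ] [ 6. 25.] 90.0 [ 0.352 -0.535  0.02 ]
deadbolt 0.56 [363. 182.  12.  22.] [368.5 193. ] [ 6.  22.8] 29.1 [ 0.581 -0.234  0.02 ]
deadbolt 0.52 [375. 281.  12.  29.] [381.2 294.5] [26.1  
[... 422 characters left out ...]
26287513792
deadbolt 0.59 [143. 261.  25.  15.] [154.9 268.3] [26.   8.2] 21.8 [ 0.245 -0.269  0.02 ]
deadbolt 0.57 [107. 351.  25.  34.] [121.2 366.8] [ 9.6 33.8] 36.9 [ 0.358 -0.545  0.02 ]
deadbolt 0.52 [239. 297.  23.  33.] [251.2 313.9] [27.7  7.6] 63.4 [ 0.585 -0.241  0.02 ]
bin 0.7 [155. 257. 124. 112.] [217.  307.5] [101.1  78.9] 39.8 [ 0.487 -0.276  0.02 ]
bin 0.49 [294. 296.  31.  52.] [308.  322.5] [11.2 52.8] 26.6 [ 0.741 -0.18   0.02 ]
rack 0.96 [234. 196.  96.  83.] [279.2 236.9] [114.7  35. ] 31.7 [0.524 0.026 0.02 ]
vise 0.92 [287. 160.  43.  48.] [311.  182.7] [51.1 34.1] 69.6 [0.51 0.28 0.02]
vise 0.63 [301.  78.  32.  50.] [319.  102.8] [43.7 29.8] 73.3 [0.341 0.674 0.02 ]
```

```bash
python3 -c "
import cv2
a=cv2.imread('pics/top0.png')[120:330,60:480];b=cv2.imread('pics/scene0.png')[60:400,80:400]
cv2.imwrite('pics/a.png',cv2.resize(a,(800,400),interpolation=3));cv2.imwrite('pics/b.png',cv2.resize(b,(560,595),interpolation=3))"
```

```text
(no output)
```

View pics/a.png

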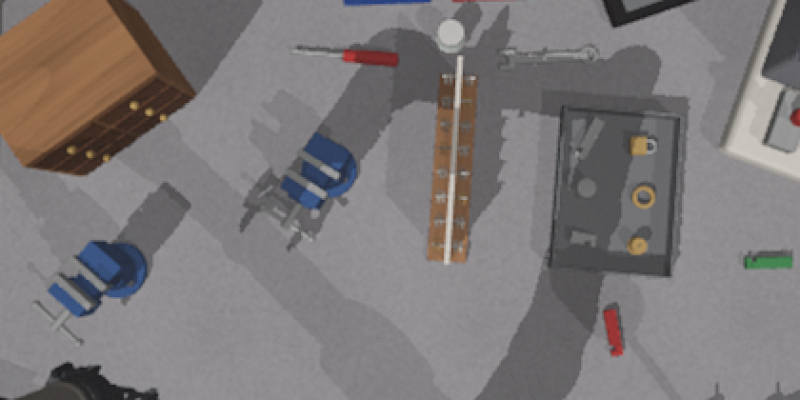

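View pics/b.png

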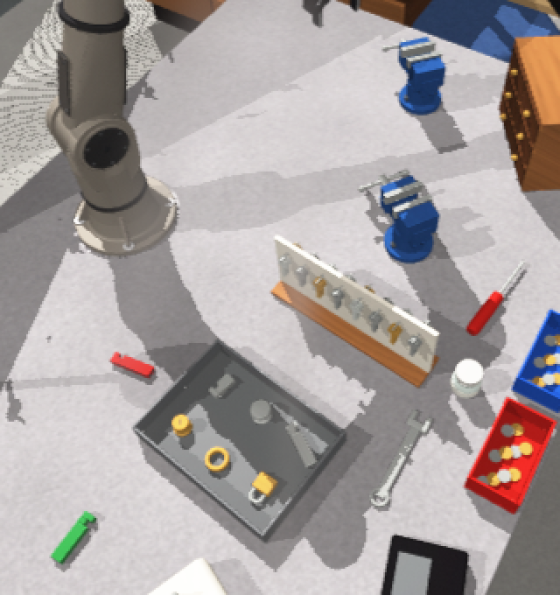

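The top view shows the bin on the right. The deadbolt, the long notched bar, is at crop (588,138), which is px (369,193). The near vise has its gap at crop (313,176), which is px (224,212). The red and green look-alikes and the second vise lie elsewhere.

```bash
cat >> h.py <<'E'
def delta(pos,yaw=None,n=True):
    s=telemetry.read_state(); M=R.from_euler('xyz',s["eef_rot"]); 
    T=M if yaw is None else R.from_euler('xyz',[np.pi,0,yaw])
    sh=M.inv().apply(np.array(pos)-s["tcp_pos"])*100; rv=np.degrees((M.inv()*T).as_rotvec())
    print("shift cm",np.round(sh,2),"turn",np.round(rv,2),"rows>=",np.linalg.norm(sh)/6.25,np.linalg.norm(rv)/10.7)
E
python3 - <<'E'
from h import *
p=eyes.snapshot("top"); g=onplane(p,[[224.3,212.4],[237.6,209]],.13);print(g)
print("bolt",onplane(p,[[368.5,193]],.019))
delta([g[0,0]-.05,g[0,1],.36])
w=eyes.snapshot("wrist");print(w["eye"],Rc(w)[:,2])
E
```

```text
[[0.52019524 0.24222237 0.13      ]
 [0.529644   0.19996008 0.13      ]]
bolt [[ 0.58095367 -0.23389549  0.019     ]]
shift cm [-33.85 -14.36 -10.97] turn [0. 0. 0.] rows>= 6.138416222003837 0.0
[0.15325046 0.532465   0.37448852] [ 0.2427121  -0.10378285 -0.96453095]
```

```bash
python3 -m creep '[{"angular":[0,0,0],"xyz":[-4,-2,-2],"fingers":-1},{"angular":[0,0,0],"xyz":[-5,-2,-2],"fingers":-1},{"angular":[0,0,0],"xyz":[-5,-2,-2],"fingers":-1},{"angular":[0,0,0],"xyz":[-5,-2.4,-2],"fingers":-1},{"angular":[0,0,0],"xyz":[-5,-2,-1],"fingers":-1},{"angular":[0,0,0],"xyz":[-5,-2,-1],"fingers":-1},{"angular":[0,0,0],"xyz":[-4,-2,-1],"fingers":-1},{"angular":[0,0,0],"xyz":[0,0,0],"fingers":-1}]'
python3 - <<'E'
from h import *
s=telemetry.read_state();print(s["tcp_pos"],s["eef_rot"])
w=eyes.snapshot("wrist"); save(w,"w1")
for m in eyes.masks_of(w,"vise")[:3]: print(m["conf"],m["bbox"])
print(onplane(w,[[0,0],[560,0],[0,420],[560,420]],.13))
E
```

```text
clock: 1.7
tcp_pos: [0.4656, 0.2404, 0.3613]
eef_rot: [3.142, 0.004, 2.731]
contact_force: [0.0, -0.8, -0.0]
gripper_width: 0.0854
grip_force: 0.0
[0.4655703  0.24038702 0.36134579] [3.14155603 0.00389047 2.73093341]
0.68 [476.5, 0.0, 81.2, 29.7]
0.59 [262.3, 130.9, 94.5, 149.6]
[[ 0.19136724  0.06482234  0.13      ]
 [ 0.40929903  0.56450484  0.13      ]
 [ 0.61905817 -0.25292983  0.13      ]
 [ 0.93309901  0.46963673  0.13      ]]
```

View pics/w1.png

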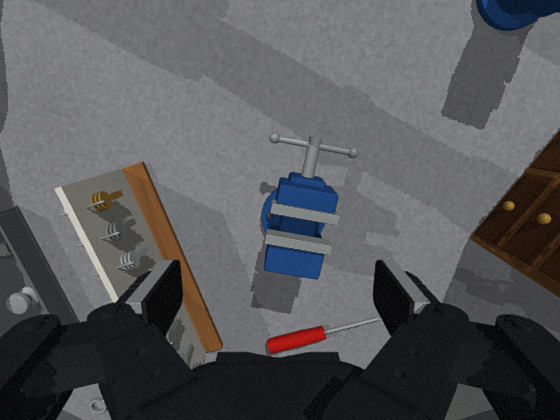

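The vise is at (262-356,131-280). Its jaws are two light bars centred near (305,214) and (298,242), and the rack is on the left. Next I'll segment the jaw tops.

```bash
cat > jaws.py <<'E'
from h import *
import sys
def run(name,x0,y0,x1,y1):
    w=eyes.snapshot("wrist"); save(w,name); c=w["pixels"][y0:y1,x0:x1].astype(int)
    m=((c.min(2)>c.max(2)-25)&(c.sum(2)>360)).astype(np.uint8)
    n,l,st,ce=cv2.connectedComponentsWithStats(m)
    for i in np.argsort(-st[1:,4])[:5]+1:
        q=np.argwhere(l==i)[:,::-1].astype(np.float32)+[x0,y0]
        bx=cv2.boxPoints(cv2.minAreaRect(q.astype(np.float32))); P=onplane(w,bx,.13)
        print(st[i,4],q.mean(0).round(1),bx.round(1).tolist(),"C",P.mean(0).round(4),"edges mm",(np.linalg.norm(np.diff(P,axis=0),axis=1)*1000).round(1),"dirs",np.degrees(np.arctan2(*np.diff(P,axis=0)[:2,[1,0]].T)).round(1))
    cv2.imwrite(f"pics/{name}c.png",cv2.resize(cv2.cvtColor(w["pixels"][y0:y1,x0:x1],cv2.COLOR_RGB2BGR),None,fx=5,fy=5,interpolation=0))
a=sys.argv;run(a[1],*map(int,a[2:6]))
E
python3 jaws.py w2 250 190 360 265
```

```text
668 [254.4 223.5] [[250.0, 264.0], [250.0, 190.0], [267.0, 190.0], [267.0, 264.0]] C [0.5009 0.2047 0.13  ] edges mm [90.7 19.2 90.6] dirs [155.7  67. ]
635 [301.2 219.4] [[267.29998779296875, 217.6999969482422], [269.0, 208.5], [336.20001220703125, 221.1999969482422], [334.3999938964844, 230.39999389648438]] C [0.5109 0.2552 0.13  ] edges mm [11.2 79.1 11.4] dirs [146.2  55.9]
587 [294.6 249.5] [[261.29998779296875, 247.89999389648438], [262.8999938964844, 239.10000610351562], [328.20001220703125, 251.10000610351562], [326.6000061035156, 259.79998779296875]] C [0.5422 0.2337 0.13  ] edges mm [11.2 78.9 11.3] dirs [146.5  55.9]
42 [357.1 194. ] [[354.0, 190.0], [359.0, 190.0], [359.0, 199.0], [354.0, 199.0]] C [0.5076 0.3231 0.13  ] edges mm [ 5.6 10.4  5.7] dirs [ 67.  -19.2]
12 [336.5 190.2] [[332.0, 190.0], [340.0, 190.0], [340.0, 191.0], [332.0, 191.0]] C [0.4942 0.3033 0.13  ] edges mm [9.  1.2 9. ] dirs [ 67.  -20.1]
```

View pics/w2c.png

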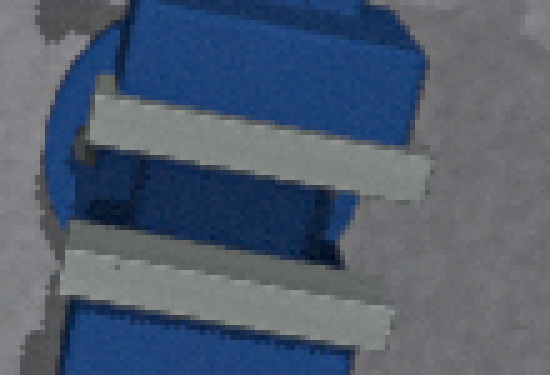

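Jaw lengths of 79 mm and a 38 mm pitch match the given sizes. The gap centre is about (0.5266, 0.2445), with the jaw direction at about 55.8°. Now over the rack to look at the bin.

```bash
python3 -c "
from h import *
print(r.tips_ahead); delta([.53,-.235,.36])"
```

```text
0.019
shift cm [-2.501e+01 -4.168e+01 -4.000e-02] turn [0. 0. 0.] rows>= 7.777660870212676 0.0
```

```bash
python3 -m creep '[{"angular":[0,0,0],"xyz":[-2.5,-4.1,0],"fingers":-0.5},{"angular":[0,0,0],"xyz":[-2.5,-4.2,0],"fingers":0},{"angular":[0,0,0],"xyz":[-2.5,-4.2,0],"fingers":0.2},{"angular":[0,0,0],"xyz":[-2.5,-4.2,0],"fingers":0.2},{"angular":[0,0,0],"xyz":[-2.5,-4.2,0],"fingers":0.2},{"angular":[0,0,0],"xyz":[-2.5,-4.2,0],"fingers":0.2},{"angular":[0,0,0],"xyz":[-2.5,-4.2,0],"fingers":0.2},{"angular":[0,0,0],"xyz":[-2.5,-4.2,0],"fingers":0.2},{"angular":[0,0,0],"xyz":[-2.5,-4.2,0],"fingers":0.2},{"angular":[0,0,0],"xyz":[-2.5,-4.1,0],"fingers":0.2}]'
python3 -m creep '[{"angular":[0,0,0],"xyz":[0,0,3],"fingers":0.2},{"angular":[0,0,0],"xyz":[0,0,3],"fingers":0.2},{"angular":[0,0,0],"xyz":[0,0,0],"fingers":0.2}]'
python3 - <<'E'
from h import *
s=telemetry.read_state();print(s["tcp_pos"],s["eef_rot"],s["qpos"],s["gripper_width"])
w=eyes.snapshot("wrist"); save(w,"w3")
for t in ["deadbolt","short_bolt"]:
  for m in eyes.masks_of(w,t)[:3]:
    q=cv2.boxPoints(cv2.minAreaRect(np.argwhere(m["mask"])[:,::-1].astype(np.float32)));P=onplane(w,q,.019);d=np.diff(P,axis=0)
    print(t,m["conf"],q.mean(0),P.mean(0).round(4),(np.linalg.norm(d,axis=1)*1000).round(1),np.degrees(np.arctan2(d[:2,1],d[:2,0])).round(1))
E
```

```text
clock: 3.1
tcp_pos: [0.5304, -0.2361, 0.3599]
eef_rot: [3.14, -0.001, 2.745]
contact_force: [0.3, 0.6, 0.7]
gripper_width: 0.0344
grip_force: 0.0
clock: 3.48
tcp_pos: [0.5288, -0.234, 0.2973]
eef_rot: [3.14, -0.007, 2.744]
contact_force: [-0.6, -0.1, 0.4]
gripper_width: 0.0342
grip_force: 0.0
[ 0.52882904 -0.23404092  0.29731097] [ 3.14006464 -0.00692258  2.74441765] [ 1.61802984e-04  3.86792730e-01  5.65966723e-01  1.35002349e+00
 -2.05322748e-01  1.46979626e+00  1.72805109e+00] 0.0342332855817329
deadbolt 0.61 [ 12.100005 138.70001 ] [ 0.3569 -0.5152  0.019 ] [48.8 23.3 49.6] [90.9 -5.3]
deadbolt 0.6 [290.6892  216.86488] [ 0.5826 -0.2378  0.019 ] [81.9 20.6 82.1] [148.4  57.6]
short_bolt 0.61 [248.71597  78.18801] [ 0.4061 -0.2189  0.019 ] [43.9 22.1 44.6] [ 76.7 -12.2]
```

View pics/w3.png

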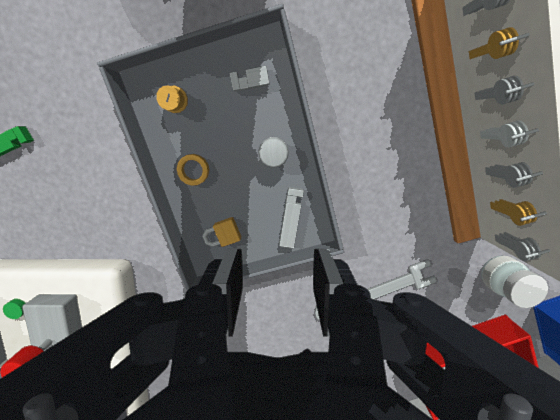

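The wrist view shows the deadbolt at (291,217), 82x21 mm and clear of its neighbours, with the notch at its upper end. The bin wall is about 45 mm to its right.

```bash
python3 -c "
from h import *
delta([.582,-.237,.10],np.radians(148.4))"
```

```text
shift cm [-4.73  1.95 20.18] turn [0.03 0.13 8.77] rows>= 3.3306584154675227 0.8194748304836014
```

```bash
python3 -m creep '[{"angular":[0,0,0],"xyz":[-1.2,0.5,4],"fingers":0.2},{"angular":[0,0,0],"xyz":[-1.2,0.5,4],"fingers":0.2},{"angular":[0,0,0],"xyz":[-1.2,0.5,4],"fingers":0.2},{"angular":[0,0,0],"xyz":[-1.1,0.5,4],"fingers":0.2},{"angular":[0,0,0],"xyz":[0,0,4],"fingers":0.2},{"angular":[0,0,8.8],"xyz":[0,0,0],"fingers":0.2},{"angular":[0,0,0],"xyz":[0,0,0],"fingers":0.2}]'
python3 - <<'E'
from h import *
delta([.582,-.237,.027],np.radians(148.4))
w=eyes.snapshot("wrist"); save(w,"w4")
for m in eyes.masks_of(w,"deadbolt")[:3]:
    q=cv2.boxPoints(cv2.minAreaRect(np.argwhere(m["mask"])[:,::-1].astype(np.float32)));P=onplane(w,q,.019);d=np.diff(P,axis=0)
    print(m["conf"],q.mean(0),P.mean(0).round(4),(np.linalg.norm(d,axis=1)*1000).round(1),np.degrees(np.arctan2(d[:2,1],d[:2,0])).round(1))
E
```

```text
clock: 4.5
tcp_pos: [0.5818, -0.2372, 0.1013]
eef_rot: [3.141, 0.002, 2.59]
contact_force: [0.1, -0.1, -0.1]
gripper_width: 0.034
grip_force: 0.0
shift cm [0.01 0.02 7.43] turn [0.01 0.13 0.  ] rows>= 1.189597156290191 0.01232070045541273
0.85 [278.5 224. ] [ 0.5835 -0.2374  0.019 ] [20.  81.1 22.1] [ 58.4 -30.8]
0.45 [471.10004 325.20004] [ 0.7241 -0.159   0.019 ] [138.3  39.3 144. ] [90.1  2.9]
```

View pics/w4.png

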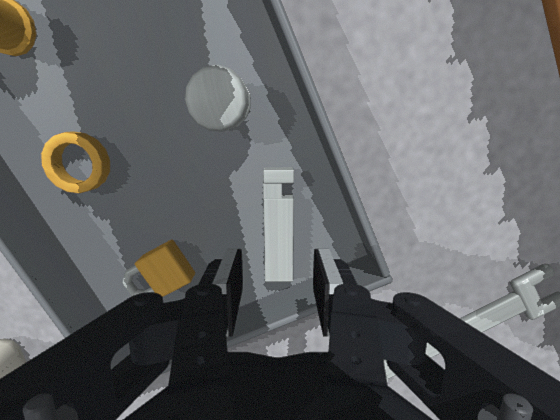

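The bar at (278,224) is aligned and centred between the fingers. I'll check the wall clearance in the tool frame.

```bash
python3 - <<'E'
from h import *
w=eyes.snapshot("wrist"); s=telemetry.read_state(); M=R.from_euler('xyz',s["eef_rot"])
P=onplane(w,[[385,278],[330,148],[272,12],[238,345]],.045)
print(P.round(3),(M.inv().apply(P-s["tcp_pos"])*1000).round(0), s["qpos"])
E
```

```text
[[ 0.64  -0.194  0.045]
 [ 0.552 -0.185  0.045]
 [ 0.478 -0.177  0.045]
 [ 0.633 -0.3    0.045]] [[-27.  67.  57.]
 [ 53.  29.  57.]
 [120.  -3.  57.]
 [-76. -26.  57.]] [ 0.01096549  0.62519975  0.53905478  1.50164599 -0.34315899  1.10643848
  1.63921255]
```

```bash
python3 -m creep '[{"angular":[0,0,0],"xyz":[-0.1,0,3],"fingers":0.2},{"angular":[0,0,0],"xyz":[0,0,2],"fingers":0.2},{"angular":[0,0,0],"xyz":[0,0,0],"fingers":0.2}]' 60
python3 -m creep '[{"angular":[0,0,0],"xyz":[0,0,1.2],"fingers":0.2},{"angular":[0,0,0],"xyz":[0,0,1.2],"fingers":0.2},{"angular":[0,0,0],"xyz":[0,0,0],"fingers":0.2}]'
```

```text
clock: 5.03
tcp_pos: [0.58, -0.2369, 0.0487]
eef_rot: [-3.141, -0.004, 2.588]
contact_force: [0.1, 0.6, 0.9]
gripper_width: 0.034
grip_force: 0.0
clock: 5.4
tcp_pos: [0.5804, -0.2372, 0.0251]
eef_rot: [-3.141, -0.002, 2.587]
contact_force: [-0.2, 0.4, 0.2]
gripper_width: 0.0341
grip_force: 0.0
```

```bash
python3 -m creep '[{"angular":[0,0,0],"xyz":[-0.2,0,-0.1],"fingers":0.2},{"angular":[0,0,0],"xyz":[0,0,0],"fingers":1},{"angular":[0,0,0],"xyz":[0,0,0],"fingers":1},{"angular":[0,0,0],"xyz":[0,0,0],"fingers":1},{"angular":[0,0,0],"xyz":[0,0,0],"fingers":1},{"angular":[0,0,0],"xyz":[0,0,0],"fingers":1}]' 60
```

```text
clock: 6.15
tcp_pos: [0.5839, -0.2392, 0.0284]
eef_rot: [3.141, 0.002, 2.587]
contact_force: [-0.0, 0.6, 5.0]
gripper_width: 0.0178
grip_force: 61.4
```

```bash
python3 -m creep '[{"angular":[0,0,0],"xyz":[0,0,-1],"fingers":1},{"angular":[0,0,0],"xyz":[0,0,-3],"fingers":1},{"angular":[0,0,0],"xyz":[0,0,-4],"fingers":1},{"angular":[0,0,0],"xyz":[0,0,-4],"fingers":1},{"angular":[0,0,0],"xyz":[0,0,-5],"fingers":1},{"angular":[0,0,0],"xyz":[0,0,-5],"fingers":1},{"angular":[0,0,0],"xyz":[0,0,-4],"fingers":1},{"angular":[0,0,0],"xyz":[0,0,0],"fingers":1}]' 80
python3 - <<'E'
from h import *
w=eyes.snapshot("wrist"); save(w,"w5")
s=telemetry.read_state(); M=R.from_euler('xyz',s["eef_rot"]); z=s["tcp_pos"][2]-.009
for m in eyes.masks_of(w,"deadbolt")[:3]:
    q=cv2.boxPoints(cv2.minAreaRect(np.argwhere(m["mask"])[:,::-1].astype(np.float32)));P=onplane(w,q,z);d=np.diff(P,axis=0)
    print(m["conf"],q.round(0).tolist(),P.mean(0).round(4),(M.inv().apply(P.mean(0)-s["tcp_pos"])*1000).round(1),(np.linalg.norm(d,axis=1)*1000).round(1),np.degrees(np.arctan2(d[:2,1],d[:2,0])).round(1))
print(s["eef_rot"][2]*57.2958)
E
```

```text
clock: 7.15
tcp_pos: [0.5839, -0.24, 0.2908]
eef_rot: [3.141, 0.007, 2.587]
contact_force: [-0.0, -1.0, -1.8]
gripper_width: 0.0172
grip_force: 78.5
0.78 [[251.0, 347.0], [255.0, 181.0], [301.0, 182.0], [298.0, 348.0]] [ 0.5835 -0.2404  0.2789] [-1.1 -0.8  9. ] [84.5 20.  84.6] [145.9  57. ]
0.43 [[-0.0, 128.0], [6.0, 128.0], [6.0, 140.0], [0.0, 140.0]] [ 0.4715 -0.3035  0.2789] [  60.8 -113.4    8.9] [2.5 4.9 2.5] [ 58.2 -44.7]
148.2147414520717
```

View pics/w5.png

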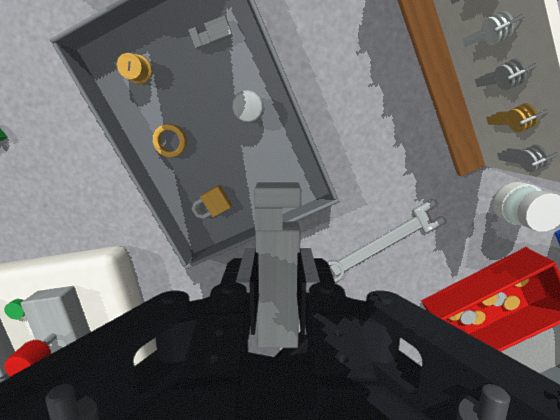

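The bar is held: its top face spans about rows 207-347 and its end face rows 183-207. I'll zoom in to check tilt and the offset along the bar.

```bash
python3 -c "
import cv2
a=cv2.imread('pics/w5.png')[172:364,230:326]
import numpy as np
cv2.imwrite('pics/w5c.png',cv2.convertScaleAbs(cv2.resize(a,None,fx=3,fy=3,interpolation=3),alpha=1.6))"
```

```text
(no output)
```

View pics/w5c.png

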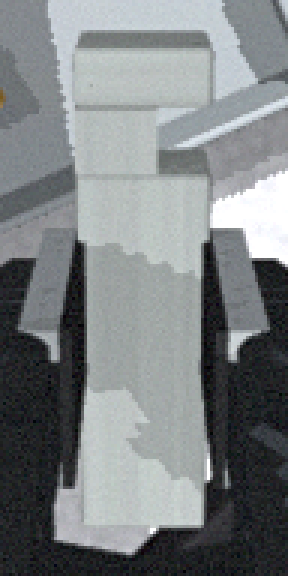

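The top-face corners are at px (255.3,188), (301,188), (298,347) and (258,347), with the bottom edge of the near end at (257,182) and (300,182). I'll fit the bar's pose in the tool frame.

```bash
python3 - <<'E'
from h import *
from scipy.optimize import least_squares
w=eyes.snapshot("wrist"); s=telemetry.read_state(); M=R.from_euler('xyz',s["eef_rot"])
uv=np.array([[255.3,188],[301,188],[298,347],[258,347],[257,182.3],[300,182.3]])
# bar local in tool axes: top face toward -z tool
B=np.array([[40,-10,-7],[40,10,-7],[-40,10,-7],[-40,-10,-7],[40,-10,7],[40,10,7]])/1000
def f(p,full=False):
    X=R.from_rotvec(p[3:]).apply(B)+p[:3]; 
    return (proj(w,M.apply(X)+s["tcp_pos"])-uv).ravel()
for sg in (1,-1):
    B[:,1]*=sg
    o=least_squares(f,[0,0,.016,0,0,0]);print(o.cost,(o.x[:3]*1000).round(1),np.degrees(o.x[3:]).round(1),o.fun.round(1))
E
```

```text
0.335849103063998 [-1.   0.1 17.2] [-0.5 -0.5  0. ] [-0.3 -0.1  0.4  0.   0.2  0.1 -0.2 -0.2  0.3  0.  -0.4  0.1]
12.264600489782861 [-1.   0.2 15.7] [-177.3   -0.2  -28.2] [ 3.2 -1.3 -3.1 -1.2  0.2  0.3 -0.2  0.4 -0.1  0.8  0.   0.8]
```

```bash
python3 -c "
from h import *
delta([.527,.245,.29])"
```

```text
shift cm [30.11 38.17 -0.38] turn [0. 0. 0.] rows>= 7.779334090274585 0.0
```

```bash
python3 -m creep '[{"angular":[0,0,0],"xyz":[2,2.5,0],"fingers":1},{"angular":[0,0,0],"xyz":[3.3,4.2,0],"fingers":1},{"angular":[0,0,0],"xyz":[3.3,4.2,0],"fingers":1},{"angular":[0,0,0],"xyz":[3.3,4.2,0],"fingers":1},{"angular":[0,0,0],"xyz":[3.3,4.2,0],"fingers":1},{"angular":[0,0,0],"xyz":[3.3,4.2,0],"fingers":1},{"angular":[0,0,0],"xyz":[3.3,4.2,0],"fingers":1},{"angular":[0,0,0],"xyz":[3.3,4.2,0],"fingers":1},{"angular":[0,0,0],"xyz":[3,3.8,0],"fingers":1},{"angular":[0,0,0],"xyz":[2,2.5,0],"fingers":1}]'
python3 -m creep '[{"angular":[0,0,10],"xyz":[0,0,0],"fingers":1},{"angular":[0,0,10],"xyz":[0,0,0],"fingers":1},{"angular":[0,0,10],"xyz":[0,0,0],"fingers":1},{"angular":[0,0,10],"xyz":[0,0,0],"fingers":1},{"angular":[0,0,10],"xyz":[0,0,0],"fingers":1},{"angular":[0,0,10],"xyz":[0,0,0],"fingers":1},{"angular":[0,0,10],"xyz":[0,0,0],"fingers":1},{"angular":[0,0,10],"xyz":[0,0,0],"fingers":1},{"angular":[0,0,10],"xyz":[0,0,0],"fingers":1},{"angular":[0,0,0],"xyz":[0,0,0],"fingers":1}]'
python3 -c "
from h import *
delta([.5272,.2453,.20],np.radians(55.8));print(telemetry.read_state()['qpos'])"
```

```text
clock: 8.55
tcp_pos: [0.5256, 0.2477, 0.2843]
eef_rot: [-3.138, -0.004, 2.591]
contact_force: [1.1, -0.7, -1.6]
gripper_width: 0.0173
grip_force: 78.5
clock: 9.8
tcp_pos: [0.5269, 0.2443, 0.2849]
eef_rot: [-3.139, 0.004, 1.018]
contact_force: [0.4, -0.2, -2.5]
gripper_width: 0.0178
grip_force: 78.6
shift cm [ 0.14 -0.01  8.49] turn [-0.12  0.24  2.55] rows>= 1.3587637565340884 0.23978115734172686
[-0.96328894  0.42580317  0.74331806  1.37420802 -0.28397841  1.45464512
 -0.78356391]
```

```bash
python3 -m creep '[{"angular":[0,0,2.5],"xyz":[0.1,0,3],"fingers":1},{"angular":[0,0,0],"xyz":[0,0,3],"fingers":1},{"angular":[0,0,0],"xyz":[0,0,2.5],"fingers":1},{"angular":[0,0,0],"xyz":[0,0,0],"fingers":1},{"angular":[0,0,0],"xyz":[0,0,0],"fingers":1},{"angular":[0,0,0],"xyz":[0,0,0],"fingers":1}]'
python3 -c "
from h import *
delta([.5272,.2453,.169],np.radians(55.8))
for n in ('wrist','top','scene'): save(eyes.snapshot(n),n+'6')
a=cv2.imread('pics/wrist6.png');b=cv2.imread('pics/top6.png')[165:255,170:290];c=cv2.imread('pics/scene6.png')[130:220,260:380]
k=lambda i:cv2.resize(i,(400,300),interpolation=3)
cv2.imwrite('pics/m6.png',np.vstack([np.hstack([k(a),k(a[130:380,120:453])]),np.hstack([k(b),k(c)])]))"
```

```text
clock: 10.55
tcp_pos: [0.5296, 0.2454, 0.2037]
eef_rot: [3.14, -0.002, 0.974]
contact_force: [0.4, 0.1, -1.3]
gripper_width: 0.0177
grip_force: 78.5
shift cm [-0.15 -0.19  3.47] turn [ 0.08 -0.12 -0.02] rows>= 0.5557874157217451 0.013838935022571835
```

View pics/m6.png

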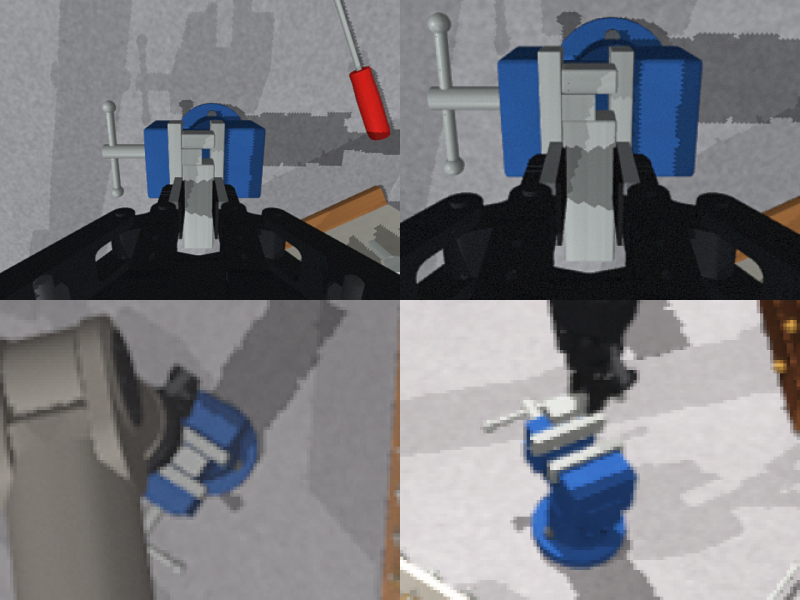

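The wrist view shows the bar parallel to the jaws and centred in the gap, still about 50 mm up. Lowering it now.

```bash
python3 -m creep '[{"angular":[0,0,0],"xyz":[-0.1,-0.1,1],"fingers":1},{"angular":[0,0,0],"xyz":[0,0,1.2],"fingers":1},{"angular":[0,0,0],"xyz":[0,0,1],"fingers":1},{"angular":[0,0,0],"xyz":[0,0,0],"fingers":1},{"angular":[0,0,0],"xyz":[0,0,0],"fingers":1},{"angular":[0,0,0],"xyz":[0,0,0],"fingers":1},{"angular":[0,0,0],"xyz":[0,0,0],"fingers":1}]'
python3 - <<'E'
from h import *
Q=[]
for i in range(12):
    w=eyes.snapshot("wrist"); s=telemetry.read_state(); Q.append(np.r_[s["tcp_pos"],s["eef_rot"]%(2*np.pi)])
Q=np.array(Q);print(Q.mean(0).round(4),Q.std(0).round(4)); save(w,"w7")
M=R.from_euler('xyz',Q.mean(0)[3:]);t=Q.mean(0)[:3]
print("bar centre underside",t+M.apply([-.001,.0001,.024]),"yaw",np.degrees(Q.mean(0)[5]))
a=w["pixels"][180:360,190:370];cv2.imwrite("pics/w7c.png",cv2.convertScaleAbs(cv2.resize(a[:,:,::-1].copy(),None,fx=3.3,fy=3.3,interpolation=2),alpha=1.3))
E
```

```text
clock: 11.58
tcp_pos: [0.5276, 0.2451, 0.1707]
eef_rot: [3.141, -0.001, 0.973]
contact_force: [0.1, -0.8, -1.4]
gripper_width: 0.0176
grip_force: 78.6
[0.5273 0.2451 0.1704 3.1415 6.283  0.9729] [0.0001 0.     0.0001 0.0001 0.0002 0.    ]
bar centre underside [0.52685822 0.244179   0.14640403] yaw 55.7407534039551
```

View pics/w7c.png

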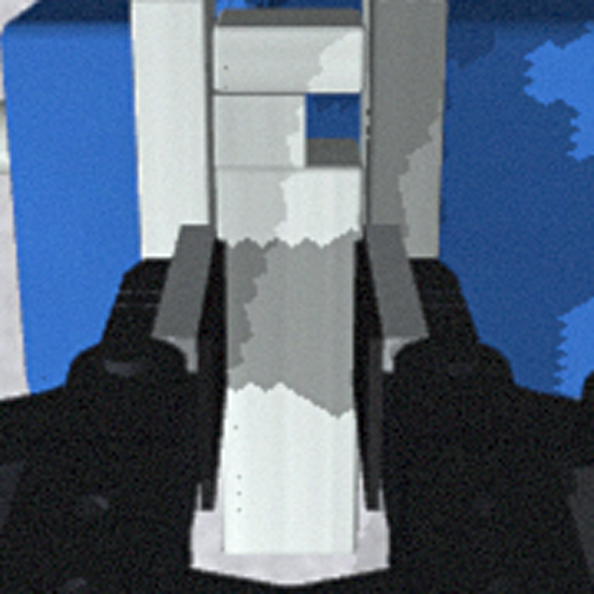

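The bar is centred across the gap and parallel to the jaws, about 16 mm clear by measurement and steady. Handing in.

```bash
python3 -c "
from workcell import job
print(job.job_done())"
```

```text
the job is handed in; nothing more can be done
None
```

The job is handed in with the deadbolt still gripped over the near vise: level, lengthways along the jaws, within about 1 mm of the gap centre as measured and about 16 mm above the jaw tops, with no verdict returned.

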